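# Stand the sample jars in their spill dishes

## Robot

A 6-joint arm with a two-finger parallel gripper is mounted at the origin on the work surface. World frame = base frame: x ahead of the robot, y to its left, z up, the work surface at z = 0. Lengths are in mm, angles in degrees, forces in N, time in s.
With the tool pointing down it reaches from about 350 to 850 mm from the base axis. Payload 8.1 kg.
Tool frame: the origin (TCP) lies at the very end of the fingers, on their centre line; the grasp point (between the pads) lies 19 mm behind it (r.grip_point_offset is the distance from the TCP to the grasp point, in mm); z points along the fingers, y is the line along which they close (so a half turn about z gives the same grasp; the last joint's range is limited). The gripper opens to 85 mm and grips with 20 to 120 N. Pads are 22 mm wide; open, the fingers measure 114 mm over their backs; the gripper's body (76 mm by 85 mm) begins 54 mm behind the grasp point. The pads swing forward as they close: fully open they stand 13 mm farther back than shut.
Start: joints at [71.368, 7.471, 85.268, -0, 87.261, -4.893], TCP at [142.483, 582.841, 231.292] pointing down, gripper open.
Joint ranges: [-169.43, 169.43], [-51.17, 129.36], [1.28, 143.12], [-76.62, 256.62], [0, 156.53], [-152.29, 152.29]. Speed limits (degrees/s): [136.94, 136.94, 159.86, 180, 180, 180].

## Interface

Orientations are given as [roll, pitch, yaw] about the fixed x, y, z axes, in that order (R = Rz(yaw) Ry(pitch) Rx(roll)).
In Python, from bench import status, eyes, r gives the robot as it stands.
- The arm moves only by the shell command python3 -m handwheel 'ROWS' [FORCE]. ROWS is a JSON object whose one key "series" holds a list that holds one entry, the list of rows, each a list of 7 numbers: the shift along the tool's x, y, z in cm, then the turn, a rotation vector about the tool's x, y, z in rad, then the opening, from 0 (shut) to 1 (fully open). In form: {"series": [[[tx, ty, tz, rx, ry, rz, claw], ...]]}. A call has 1 to 12 rows; each row is the pose to reach, as a shift and turn from the pose commanded when the call began, along the tool's axes at that moment; what a row does not reach only later rows make up. A row lasts 1/8 s, in which the tool goes at most 62.5 mm and 10.7 degrees, less where a joint would pass 70% of its speed; a pose out of reach is approached as far as the arm can. A call with a gripper value outside its range is refused whole. The fingers move at their own pace and stop on an object; FORCE is the grip in N (left out, the last holds). Time passes only in rows, so rows that repeat a pose let the fingers close. It gives the time, the measured TCP pose, the force, the opening and the grip force at its end, in the units of the state.
- status.sense(): the state, without advancing time (a new reading comes with each control period).
- eyes.snapshot(name): name is "scene" or "side" or "wrist"; returns a dict with "img" (480x640x3 uint8, red, green, blue), "mtx" (3x3 intrinsics, pixels), "R" (3x3) and "t" (3): a world point X has camera coordinates R X + t. Camera axes: x right, y down, z forward; pixel columns grow to the right and rows downward; lengths in mm; the calibration is good to about 2 mm. A picture is of the moment at which its call begins. There is no depth.
- r.hand_in(): hands the job in; it is judged then, once.
The state is a dict: "time": time; "joint_pos": joint angles; "qd": joint speeds; "joint_efforts": joint torques, N m; "tool_pos": TCP position; "tcp_rot": TCP orientation; "ft_force": force on the tool from outside, world axes, zero at the start; "wrist_torque": the same for the moment, N m; "finger_gap": finger opening in mm; "grip_force": force on a finger pad.
Only numpy, scipy, OpenCV 4.12 (cv2) and the standard library are available. Lean on these libraries where they do the work, as an engineer would, in place of code of your own. Each camera call takes 0.05 s, during which the arm holds its last target. There are 200 camera calls.

## Task

Stand each of the four amber sample jars upright in the dark-grey spill dish of its own size rank: the smallest jar in the smallest dish, and so on up to the largest jar in the largest dish. They are glass, so lower each one flat onto the dish floor without dropping it or tipping it over, and leave the beaker and the wash bottle where they stand.

Things in the scene. Friction and masses are not known exactly. Their poses are not given: they have to be found in the camera images.
- jar_1: the smallest of four upright round amber-glass sample jars with white screw caps: 45 mm tall, cap diameter 27 mm (the top 18 mm, the widest part; grip it there, from above), body below it 24 mm, about 40 g, closed and rigid. Origin: centre of the underside; z up its axis; yaw means nothing. Loose; glass, so it must be lowered into place, not let fall from more than about 2 cm
- jar_2: the second smallest of four upright round amber-glass sample jars with white screw caps: 60 mm tall, cap diameter 38 mm (the top 18 mm, the widest part; grip it there, from above), body below it 35 mm, about 90 g, closed and rigid. Origin: centre of the underside; z up its axis; yaw means nothing. Loose; glass, so it must be lowered into place, not let fall from more than about 2 cm
- jar_3: the second largest of four upright round amber-glass sample jars with white screw caps: 75 mm tall, cap diameter 49 mm (the top 18 mm, the widest part; grip it there, from above), body below it 46 mm, about 170 g, closed and rigid. Origin: centre of the underside; z up its axis; yaw means nothing. Loose; glass, so it must be lowered into place, not let fall from more than about 2 cm
- jar_4: the largest of four upright round amber-glass sample jars with white screw caps: 90 mm tall, cap diameter 60 mm (the top 18 mm, the widest part; grip it there, from above), body below it 57 mm, about 300 g, closed and rigid. Origin: centre of the underside; z up its axis; yaw means nothing. Loose; glass, so it must be lowered into place, not let fall from more than about 2 cm
- dish_1: the smallest of four low round dark-grey plastic spill dishes, for jar_1: inner diameter 45 mm, outer 49 mm, rim 8 mm high, flat inner floor 3 mm above the bench. Fixed to the bench. Origin: centre of the underside, at bench height; z up; yaw means nothing
- dish_2: the second smallest of four low round dark-grey plastic spill dishes, for jar_2: inner diameter 56 mm, outer 60 mm, rim 8 mm high, flat inner floor 3 mm above the bench. Fixed to the bench. Origin: centre of the underside, at bench height; z up; yaw means nothing
- dish_3: the second largest of four low round dark-grey plastic spill dishes, for jar_3: inner diameter 67 mm, outer 71 mm, rim 8 mm high, flat inner floor 3 mm above the bench. Fixed to the bench. Origin: centre of the underside, at bench height; z up; yaw means nothing
- dish_4: the largest of four low round dark-grey plastic spill dishes, for jar_4: inner diameter 78 mm, outer 82 mm, rim 8 mm high, flat inner floor 3 mm above the bench. Fixed to the bench. Origin: centre of the underside, at bench height; z up; yaw means nothing
- beaker: empty open clear-glass beaker, 58 mm across, 80 mm tall, loose; stays where it is. Origin: centre of the underside, z up
- wash_bottle: small white plastic wash bottle, body 48 mm across, blue collar, bent thin white spout reaching 39 mm out along its own +x, 119 mm tall in all; loose; stays where it is. Origin: centre of the underside, z up
Things that resemble listed ones, but are neither listed nor needed, are in the scene too. Leave any pink look-alike of the jar_2 alone. What is shaped like the jar_1 but yellow is not meant.

How it is judged (in metres and radians):
At the end, for the whole second after the job is handed in: each jar upright (within 0.08 rad) and at rest on the floor of the dish of its own size rank, its axis within 13 mm of the dish's centre and its underside 0.5 to 6 mm above the dish's underside (the dish floor is at 3 mm, the rim at 8 mm) (horizontal distance between jar_1 and dish_1 below 0.013 m and z of jar_1 in the frame of dish_1 between 0.0005 and 0.006 m and angle between each of jar_1, jar_2, jar_3, jar_4's own z axis and vertical below 0.08 rad and linear speed of each of jar_1, jar_2, jar_3, jar_4 below 0.02 m/s and horizontal distance between jar_2 and dish_2 below 0.013 m and z of jar_2 in the frame of dish_2 between 0.0005 and 0.006 m and horizontal distance between jar_3 and dish_3 below 0.013 m and z of jar_3 in the frame of dish_3 between 0.0005 and 0.006 m and horizontal distance between jar_4 and dish_4 below 0.013 m and z of jar_4 in the frame of dish_4 between 0.0005 and 0.006 m); the robot touches nothing.
It fails at once if a jar tipped over (angle between any of jar_1, jar_2, jar_3, jar_4's own z axis and vertical above 0.7 rad).
It fails at once if a jar dropped or slammed down (faster than 0.7 m/s with its underside within 40 mm of the bench) ((height (world z) of jar_1 below 0.04 m and linear speed of jar_1 above 0.7 m/s) or (height (world z) of jar_2 below 0.04 m and linear speed of jar_2 above 0.7 m/s) or (height (world z) of jar_3 below 0.04 m and linear speed of jar_3 above 0.7 m/s) or (height (world z) of jar_4 below 0.04 m and linear speed of jar_4 above 0.7 m/s)).
It fails at once if the beaker pushed aside or tipped (distance of beaker from where it was at the start of the episode above 0.03 m or angle between beaker's own z axis and vertical above 0.5 rad).
It fails at once if the wash bottle pushed aside or tipped (distance of wash_bottle from where it was at the start of the episode above 0.03 m or angle between wash_bottle's own z axis and vertical above 0.5 rad).
It also fails if it takes over 112 s, if anything falls off the work surface, if the arm or the gripper's body presses on something with over 40 N, if the wrist force passes 120 N, or if a joint passes its speed limit or range.

## Working session

There is one attempt and no reset: what is moved stays moved. The work goes in short steps, Python scripts to look and compute and a shell command to move; the robot and the scene stay as the last step left them, time stands still between calls to the robot, and variables do not carry over. Pictures are saved under pics/ and viewed, at most 14 in all, crops included, and the job is handed in when it is done.

```bash
mkdir -p pics; ls; python3 - <<'E'
from bench import status, eyes, r
import cv2
s=status.sense(); print({k:s[k] for k in('time','tool_pos','tcp_rot','finger_gap')})
for n in("scene","side"):
    d=eyes.snapshot(n); cv2.imwrite(f"pics/{n}0.png",d["img"][:,:,::-1]); print(n,d["mtx"].tolist(),d["R"].round(4).tolist(),d["t"].round(1).tolist())
E
```

```text
pics
{'time': 0.0, 'tool_pos': array([142.31449499, 582.31180787, 230.24645706]), 'tcp_rot': array([-1.79893437e+02, -8.85810718e-03,  1.66258867e+02]), 'finger_gap': 85.2762124686489}
scene [[516.038457009243, 0.0, 316.86358239010156], [0.0, 516.038457009243, 243.25379087040054], [0.0, 0.0, 1.0]] [[0.2946, 0.9556, 0.0087], [0.7727, -0.2328, -0.5906], [-0.5623, 0.1807, -0.8069]] [-145.2, -377.8, 1385.2]
side [[621.605758500319, 0.0, 323.83348634254094], [0.0, 621.605758500319, 231.15815341186138], [0.0, 0.0, 1.0]] [[0.8078, -0.5894, -0.0096], [-0.4215, -0.5661, -0.7085], [0.4122, 0.5763, -0.7057]] [-419.0, 229.3, 1195.8]
```

View pics/scene0.png

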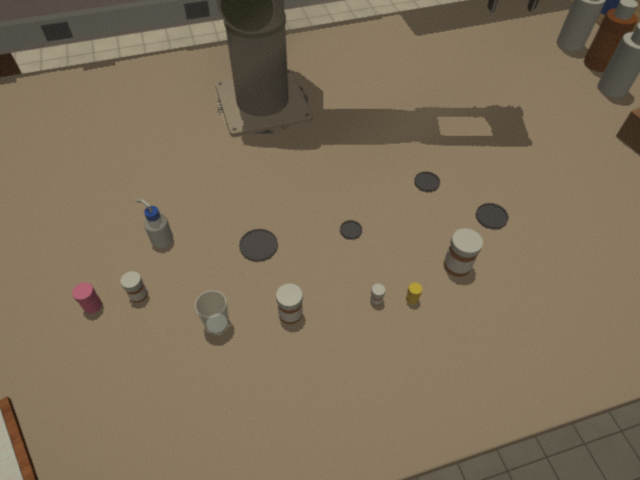

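View pics/side0.png

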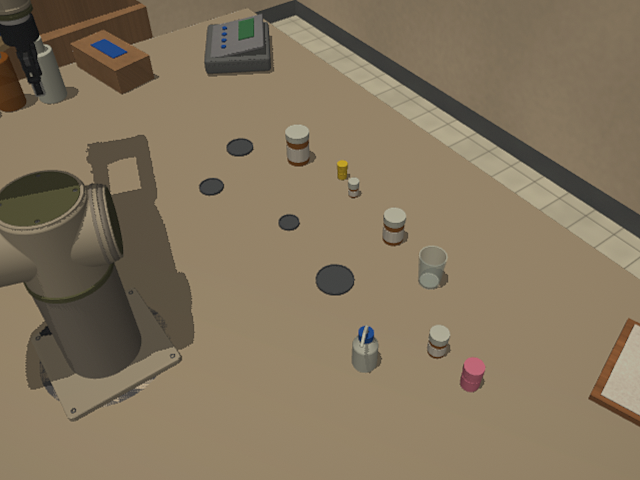

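The scene view shows these candidates, as pixels:
- **Jars:** white-capped amber jars at (463,250), (290,303), (134,287) and (378,294), which are jar_4, 3, 2 and 1 by size.
- **Look-alikes to leave alone:** pink at (88,298) and yellow at (415,293).
- **Dishes:** (258,244), (492,216), (427,181) and (351,230), which are dish_4, 3, 2 and 1 by apparent size.

I'll confirm these in enlarged crops and measure them.

```bash
cat > h.py <<'E'
import numpy as np, cv2
from bench import status, eyes, r
def hit(d,u,v,z):
    ray=d["R"].T@np.linalg.inv(d["mtx"])@[u,v,1]; c=-d["R"].T@d["t"]
    return (c+ray*(z-c[2])/ray[2])[:2]
def dishes(d,seeds):
    g=cv2.cvtColor(d["img"],cv2.COLOR_RGB2GRAY); out=[]
    for i,(u,v) in seeds.items():
        m=(g<80).astype(np.uint8); n,l,st,c=cv2.connectedComponentsWithStats(m)
        k=l[v,u]; out.append((i,c[k],st[k,4],hit(d,*c[k],5)))
    return out
E
python3 - <<'E'
from h import *
S=eyes.snapshot("scene");D=eyes.snapshot("side")
for d,s in((S,{1:(351,230),2:(427,181),3:(492,216),4:(258,244)}),(D,{1:(289,222),2:(211,187),3:(240,147),4:(335,280)})):
    for i,c,a,p in dishes(d,s): print(i,c.round(1),a,p.round(1))
def tile(d,cs):
    return [cv2.resize(d["img"][v-30:v+30,u-33:u+33,::-1],None,fx=4,fy=4,interpolation=cv2.INTER_CUBIC)[:240,:200+64] for u,v in cs]
a=tile(S,[(378,290),(134,285),(290,300)]);b=tile(S,[(463,250),(212,313),(158,228)])
cv2.imwrite("pics/c1.png",np.vstack([np.hstack(a),np.hstack(b)]))
a=tile(D,[(353,188),(438,341),(394,226)]);b=tile(D,[(297,145),(431,267),(366,350)])
cv2.imwrite("pics/c2.png",np.vstack([np.hstack(a),np.hstack(b)]))
E
```

```text
1 [350.6 229.5] 323 [478.5  81.4]
2 [426.6 181.5] 403 [395.3 300.1]
3 [491.5 215.8] 650 [532.7 396.1]
4 [258.1 244.9] 965 [ 460.8 -121.3]
1 [288.6 222.1] 266 [476.9  80.5]
2 [210.9 186.2] 339 [394.4 300.1]
3 [239.4 147. ] 375 [531.5 395.1]
4 [334.6 279.4] 937 [ 457.9 -122. ]
```

View pics/c1.png

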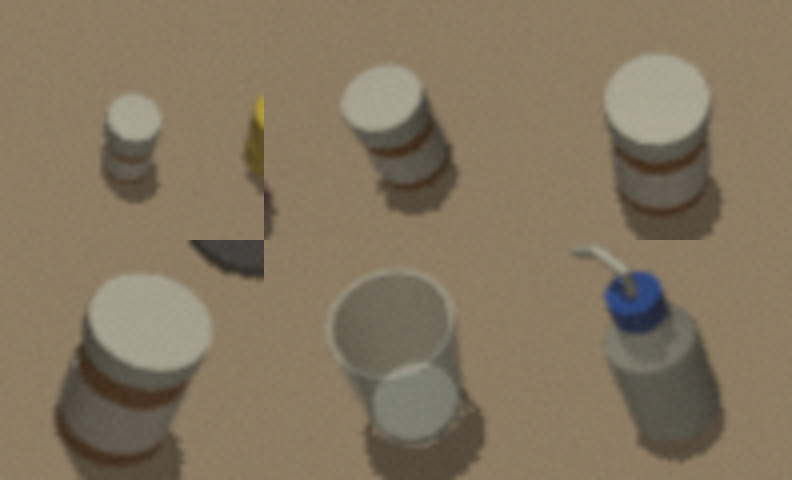

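View pics/c2.png

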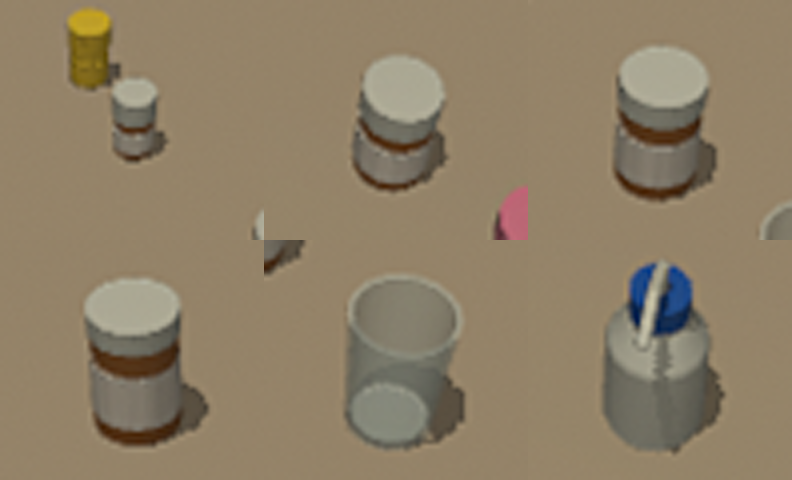

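The crops confirm the four amber jars, growing in size order from 1 to 4. The beaker and wash bottle are also clear, and the yellow and pink ones are decoys. Next I'll convert the cap centres to positions.

```bash
python3 - <<'E'
from h import *
S=eyes.snapshot("scene");D=eyes.snapshot("side")
H={"j1":45,"j2":60,"j3":75,"j4":90,"bk":80}
a={"j1":((378,290),(134,118)),"j2":((134,285),(118,97)),"j3":((290,300),(129,100)),"j4":((463,250),(151,82)),"bk":((212,313),(128,89))}
b={"j1":((353,188),(135,93)),"j2":((438,341),(138,90)),"j3":((394,226),(135,77)),"j4":((297,145),(132,67)),"bk":((431,267),(141,76))}
for k in a:
    q=[]
    for d,t in((S,a),(D,b)):
        (u,v),(x,y)=t[k]; q.append(hit(d,u-33+x/4-.4,v-30+y/4-.4,H[k]))
    print(k,q[0].round(1),q[1].round(1),np.mean(q,0).round(1))
print("bottle",hit(S,158-33+38,228-30+44,0), hit(D,366-33+(655-528)/4,350-30+(425-240)/4,0))
print("yel,pink",hit(S,415,288,45),hit(S,85,290,60))
s=status.sense();print(s)
E
```

```text
j1 [658.9  71.5] [657.3  70.2] [658.1  70.9]
j2 [ 508.7 -377.5] [ 506.  -378.3] [ 507.4 -377.9]
j3 [638.4 -99.4] [636.  -99.9] [637.2 -99.7]
j4 [629.4 264.2] [627.7 262.5] [628.5 263.3]
bk [ 621.  -240.2] [ 616.2 -241. ] [ 618.6 -240.6]
bottle [ 390.692595   -314.44057941] [ 377.65535256 -323.47511792]
yel,pink [677.14774406 140.4870392 ] [ 509.44348402 -460.39590953]
{'time': 0.3, 'joint_pos': array([ 7.13674039e+01,  7.48587392e+00,  8.52870546e+01,  1.10560591e-04,
        8.72621601e+01, -4.89312097e+00]), 'qd': array([ 0.05225318, -0.1226148 , -0.19006294,  0.01419728,  0.02887923,
       -0.03855875]), 'joint_efforts': array([-1.64772729e-05, -5.68579423e+01, -5.00033534e+01, -2.16917297e-04,
        8.53525184e-03,  1.65505224e-05]), 'tool_pos': array([142.42651925, 582.67009225, 230.95406304]), 'tcp_rot': array([-1.79965049e+02, -3.10298959e-03,  1.66260519e+02]), 'ft_force': array([-0.38684262,  0.05460672, -0.20295814]), 'wrist_torque': array([-0.0014927 , -0.02504687,  0.01478793]), 'grip_force': 0.0, 'finger_gap': 85.45215370049665}
```

```bash
python3 -m handwheel '{"series": [[[0,0,0,0,0,-0.12,1],[0,0,0,0,0,-0.2398,1],[0,0,0,0,0,-0.2398,1]]]}' 40
python3 -m handwheel '{"series": [[[-4.6,-3.0,0,0,0,0,1],[-9.2,-6,0,0,0,0,1],[-13.8,-9,0,0,0,0,1],[-18.4,-12,0,0,0,0,1],[-23,-15,0,0,0,0,1],[-27.6,-18,0,0,0,0,1],[-32.2,-21,0,0,0,0,1],[-36.8,-24,0,0,0,0,1],[-41.4,-27,0,0,0,0,1],[-46,-30,0,0,0,0,1],[-48.6,-31.95,0,0,0,0,1],[-48.6,-31.95,0,0,0,0,1]]]}'
python3 - <<'E'
from h import *
s=status.sense();print(s["time"],s["tool_pos"],s["tcp_rot"],s["joint_pos"])
d=eyes.snapshot("wrist");cv2.imwrite("pics/w1.png",d["img"][:,:,::-1])
P=d["R"]@[628.5,263.3,90]+d["t"];print((d["mtx"]@P/P[2])[:2], d["R"].round(3))
E
```

```text
time: 0.68
tool_pos: [142.4, 582.8, 231.2]
tcp_rot: [-180.0, -0.0, 180.0]
ft_force: [-0.5, -1.1, 0.2]
finger_gap: 85.4
grip_force: 0.0
time: 2.17
tool_pos: [630.1, 261.1, 230.6]
tcp_rot: [-180.0, -0.0, 179.6]
ft_force: [0.1, 0.4, -1.5]
finger_gap: 85.6
grip_force: 0.0
2.175 [630.05165567 261.10612893 230.57637242] [-1.79963759e+02 -2.50201029e-02  1.79647238e+02] [ 1.82189041e+01  2.02577084e+01  7.05083087e+01 -2.63877377e-02
  8.92692428e+01 -7.14279972e+01]
[321.8269715  226.71085831] [[ 0.006  1.    -0.001]
 [ 0.958 -0.006  0.285]
 [ 0.285 -0.003 -0.959]]
```

View pics/w1.png

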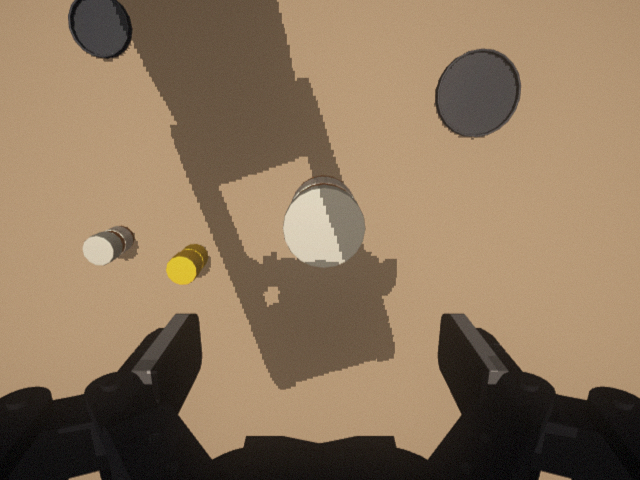

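Cap is at (324,227) and the prediction was (322,227), so the estimate holds within 2 mm. Dish_3 is at (478,92). Descending on jar_4.

```bash
python3 -m handwheel '{"series": [[[0,0.1,3,0,0,0,1],[0,0.1,6.5,0,0,0,1],[0,0.1,10,0,0,0,1],[0,0.1,13,0,0,0,1],[0,0.1,15.5,0,0,0,1],[0,0.1,17,0,0,0,1],[0,0.1,17.4,0,0,0,1],[0,0.1,17.4,0,0,0,1]]]}'
python3 -m handwheel '{"series": [[[0,0,0,0,0,0,0.6],[0,0,0,0,0,0,0.6],[0,0,0,0,0,0,0.5],[0,0,0,0,0,0,0.5],[0,0,0,0,0,0,0.5],[0,0,0,0,0,0,0.5]]]}' 40
python3 - <<'E'
from h import *
d=eyes.snapshot("side");c=d["img"][80:200,220:380,::-1]
cv2.imwrite("pics/s1.png",cv2.resize(c,None,fx=4,fy=4))
E
```

```text
time: 3.22
tool_pos: [628.7, 264.8, 58.1]
tcp_rot: [180.0, 0.1, -180.0]
ft_force: [-0.3, 0.6, 1.1]
finger_gap: 85.5
grip_force: 0.0
time: 3.98
tool_pos: [629.5, 264.6, 59.0]
tcp_rot: [180.0, 0.1, 180.0]
ft_force: [-1.4, -0.3, 5.6]
finger_gap: 58.9
grip_force: 43.5
```

View pics/s1.png

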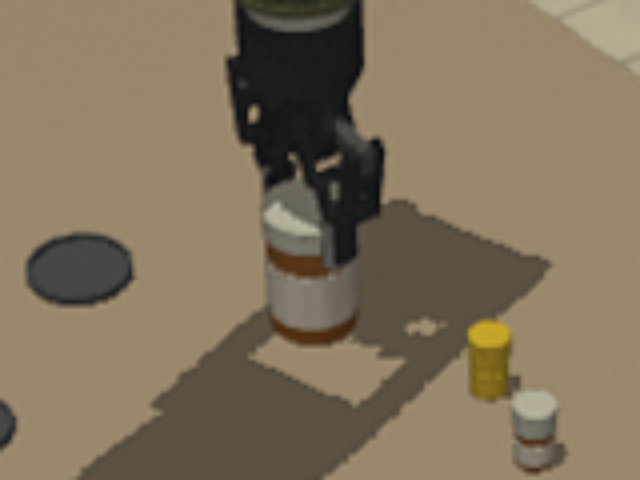

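Jar_4 is gripped by its cap at 58.9 mm opening, and it stands level. Lift, carry, lower.

```bash
python3 -m handwheel '{"series": [[[0,0,-1,0,0,0,0.5],[0,0,-4,0,0,0,0.5],[0,0,-8,0,0,0,0.5],[0.6,-1.4,-11.5,0,0,0,0.5],[2,-4.6,-13,0,0,0,0.5],[3.8,-8.7,-13,0,0,0,0.5],[5.8,-13.2,-13,0,0,0,0.5],[7.8,-17.7,-13,0,0,0,0.5],[9.8,-22.2,-13,0,0,0,0.5],[11.8,-26.7,-13,0,0,0,0.5],[13.7,-31.2,-13,0,0,0,0.5],[15.3,-34.8,-13,0,0,0,0.5]]]}'
python3 -m handwheel '{"series": [[[1.2,-2.8,0,0,0,0,0.5],[1.65,-3.8,1,0,0,0,0.5],[1.65,-3.8,4,0,0,0,0.5],[1.65,-3.8,7.5,0,0,0,0.5],[1.65,-3.8,10,0,0,0,0.5],[1.65,-3.8,11,0,0,0,0.5],[1.65,-3.8,11,0,0,0,0.5],[1.65,-3.8,11,0,0,0,0.5]]]}'
python3 - <<'E'
from h import *
d=eyes.snapshot("side");c=d["img"][200:320,240:400,::-1]
cv2.imwrite("pics/s2.png",cv2.resize(c,None,fx=4,fy=4))
E
```

```text
time: 5.52
tool_pos: [474.3, -85.2, 187.4]
tcp_rot: [-180.0, -0.0, 180.0]
ft_force: [0.3, -0.4, -3.0]
finger_gap: 58.6
grip_force: 44.2
time: 6.52
tool_pos: [460.0, -121.8, 78.6]
tcp_rot: [-180.0, 0.1, -180.0]
ft_force: [0.2, -0.1, -2.8]
finger_gap: 58.9
grip_force: 44.2
```

View pics/s2.png

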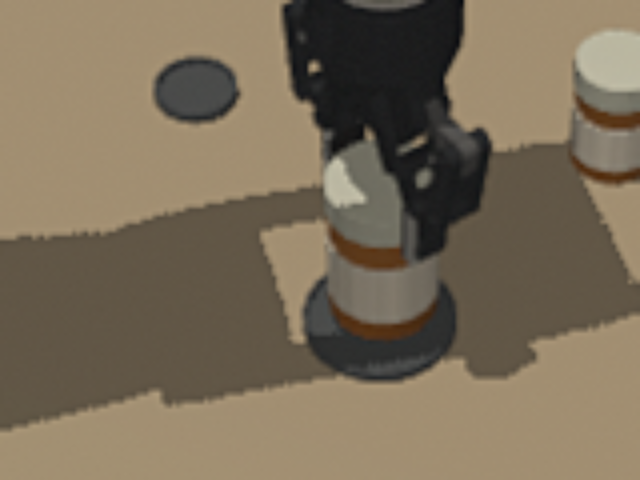

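Jar_4 hangs over dish_4, about 2 cm up. Lower and release.

```bash
python3 -m handwheel '{"series": [[[0,0,0.8,0,0,0,0.5],[0,0,1.4,0,0,0,0.5],[0,0,1.6,0,0,0,0.5],[0,0,1.7,0,0,0,0.5],[0,0,1.75,0,0,0,0.5],[0,0,1.75,0,0,0,0.5]]]}'
python3 -m handwheel '{"series": [[[0,0,0,0,0,0,0.8],[0,0,0,0,0,0,0.95],[0,0,0,0,0,0,1],[0,0,0,0,0,0,1],[0,0,-1.5,0,0,0,1],[0,0,-4.5,0,0,0,1],[0,0,-8.5,0,0,0,1],[0,0,-11,0,0,0,1]]]}'
python3 - <<'E'
from h import *
d=eyes.snapshot("wrist");cv2.imwrite("pics/w2.png",d["img"][:,:,::-1])
for P in([459,-121.6,93],[637.2,-99.7,75]):
    P=d["R"]@P+d["t"];print((d["mtx"]@P/P[2])[:2])
E
```

```text
time: 7.32
tool_pos: [460.0, -121.8, 62.0]
tcp_rot: [-180.0, 0.1, -180.0]
ft_force: [-8.5, 3.1, 18.6]
finger_gap: 58.8
grip_force: 46.3
time: 8.32
tool_pos: [460.0, -122.0, 173.2]
tcp_rot: [-179.9, 0.2, -180.0]
ft_force: [0.7, 0.1, 0.6]
finger_gap: 85.4
grip_force: 0.0
[319.36963642 252.47002425]
[348.72705053 472.17374597]
```

View pics/w2.png

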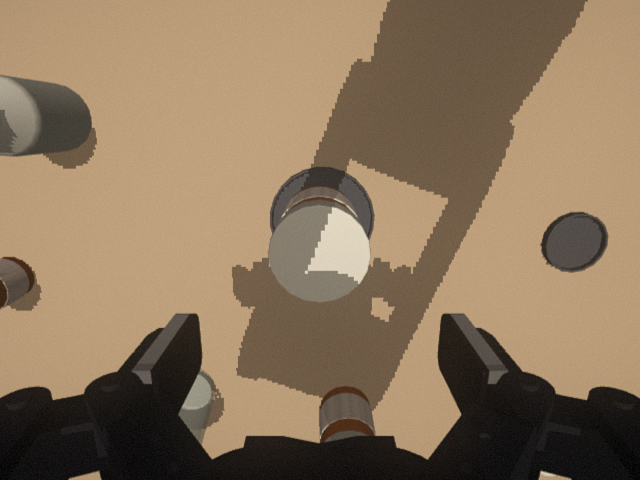

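Jar_4's cap is at (320,252), against a predicted (319,252) for the dish centre, and it is upright. Next is jar_3.

```bash
python3 -m handwheel '{"series": [[[-2,0.3,0,0,0,0,1],[-6,0.8,0,0,0,0,1],[-10.5,1.4,0,0,0,0,1],[-14.5,1.9,0,0,0,0,1],[-17.2,2.2,0,0,0,0,1],[-17.82,2.2,0,0,0,0,1],[-17.82,2.2,3,0,0,0,1],[-17.82,2.2,7,0,0,0,1],[-17.82,2.2,10.5,0,0,0,1],[-17.82,2.2,12.3,0,0,0,1],[-17.82,2.2,12.7,0,0,0,1],[-17.82,2.2,12.7,0,0,0,1]]]}'
python3 -m handwheel '{"series": [[[0,0,0,0,0,0,0.6],[0,0,0,0,0,0,0.5],[0,0,0,0,0,0,0.4],[0,0,0,0,0,0,0.4],[0,0,0,0,0,0,0.4],[0,0,0,0,0,0,0.4],[0,0,0,0,0,0,0.4]]]}' 40
```

```text
time: 9.88
tool_pos: [637.9, -99.9, 44.2]
tcp_rot: [-180.0, 0.1, 180.0]
ft_force: [0.5, -0.3, 1.1]
finger_gap: 85.9
grip_force: 0.0
time: 10.75
tool_pos: [638.2, -99.8, 44.3]
tcp_rot: [-180.0, 0.1, -180.0]
ft_force: [-1.0, -0.4, 5.8]
finger_gap: 48.1
grip_force: 40.9
```

```bash
python3 -m handwheel '{"series": [[[0,0,-1,0,0,0,0.4],[0,0,-4,0,0,0,0.4],[0,0,-8,0,0,0,0.4],[0.3,1.4,-11.5,0,0,0,0.4],[1,4.7,-13,0,0,0,0.4],[2,9.4,-13,0,0,0,0.4],[3,14.1,-13,0,0,0,0.4],[4,18.8,-13,0,0,0,0.4],[5,23.5,-13,0,0,0,0.4],[6,28.2,-13,0,0,0,0.4],[7,32.9,-13,0,0,0,0.4],[8,37.6,-13,0,0,0,0.4]]]}'
python3 -m handwheel '{"series": [[[1,4.7,0,0,0,0,0.4],[1.9,8.9,0,0,0,0,0.4],[2.4,11.3,0,0,0,0,0.4],[2.51,11.93,1,0,0,0,0.4],[2.51,11.93,4,0,0,0,0.4],[2.51,11.93,7.5,0,0,0,0.4],[2.51,11.93,10,0,0,0,0.4],[2.51,11.93,11,0,0,0,0.4],[2.51,11.93,11,0,0,0,0.4]]]}'
python3 - <<'E'
from h import *
print(status.sense()["tool_pos"])
d=eyes.snapshot("side");c=d["img"][70:190,160:320,::-1]
cv2.imwrite("pics/s3.png",cv2.resize(c,None,fx=4,fy=4))
E
```

```text
time: 12.25
tool_pos: [556.4, 277.7, 173.0]
tcp_rot: [-180.0, -0.0, 180.0]
ft_force: [0.9, 0.8, -2.2]
finger_gap: 47.9
grip_force: 41.8
time: 13.38
tool_pos: [532.0, 394.5, 62.0]
tcp_rot: [-179.9, -0.1, 179.9]
ft_force: [0.2, 0.1, -2.2]
finger_gap: 47.7
grip_force: 41.8
[531.99814892 394.49072142  62.00778257]
```

View pics/s3.png

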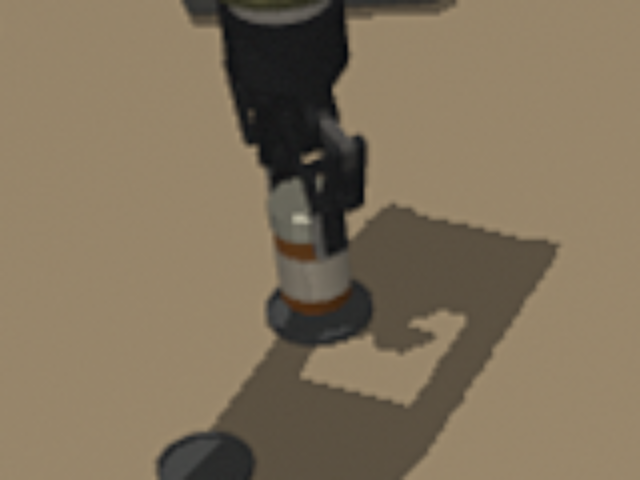

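Jar_3 is above dish_3 and level. Lower and release, then go to jar_1.

```bash
python3 -m handwheel '{"series": [[[0,0,0.8,0,0,0,0.4],[0,0,1.4,0,0,0,0.4],[0,0,1.6,0,0,0,0.4],[0,0,1.7,0,0,0,0.4],[0,0,1.75,0,0,0,0.4],[0,0,1.75,0,0,0,0.4]]]}'
python3 -m handwheel '{"series": [[[0,0,0,0,0,0,0.7],[0,0,0,0,0,0,0.85],[0,0,0,0,0,0,0.9],[0,0,0,0,0,0,0.9],[0,0,-1.5,0,0,0,0.9],[0,0,-4.5,0,0,0,0.9],[0,0,-8.5,0,0,0,0.9],[0,0,-11.5,0,0,0,0.9],[0,0,-11.5,0,0,0,0.9]]]}'
python3 - <<'E'
from h import *
print(status.sense()["tool_pos"])
d=eyes.snapshot("wrist");cv2.imwrite("pics/w3.png",d["img"][:,:,::-1])
for P in([532.1,395.6,78],):
    P=d["R"]@P+d["t"];print((d["mtx"]@P/P[2])[:2])
E
```

```text
time: 14.18
tool_pos: [532.7, 395.8, 47.3]
tcp_rot: [180.0, 0.1, -180.0]
ft_force: [-3.8, -3.8, 9.7]
finger_gap: 48.1
grip_force: 42.9
time: 15.3
tool_pos: [534.3, 397.1, 165.6]
tcp_rot: [179.8, 0.4, -180.0]
ft_force: [-0.1, 0.1, 0.5]
finger_gap: 76.6
grip_force: 0.0
[534.28101297 397.05576252 165.64114522]
[315.4403501  246.16536114]
```

View pics/w3.png

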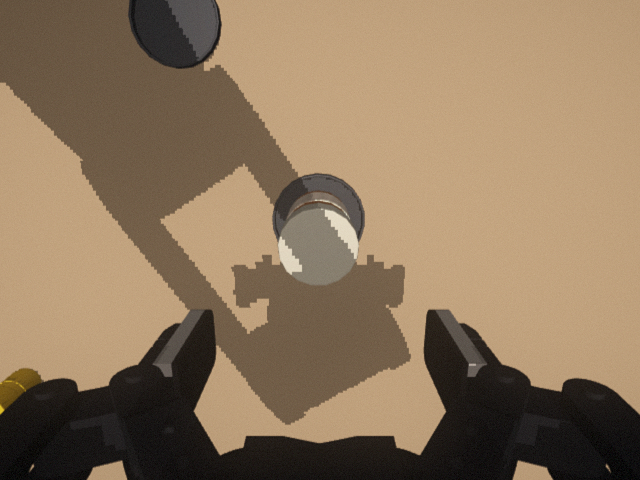

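Jar_3's cap is at (318,246), against a predicted (315,246): centred and upright. Next is jar_1, using a narrow opening because of the yellow neighbour.

```bash
python3 -m handwheel '{"series": [[[-0.7,-1.8,0,0,0,0,0.8],[-2.2,-5.8,0,0,0,0,0.7],[-4,-10.3,0,0,0,0,0.6],[-5.8,-15,0,0,0,0,0.55],[-7.6,-19.6,0,0,0,0,0.55],[-9.4,-24.2,0,0,0,0,0.55],[-11.1,-28.6,0,0,0,0,0.55],[-12.2,-31.5,0,0,0,0,0.55],[-12.6,-32.47,0,0,0,0,0.55],[-12.6,-32.47,0,0,0,0,0.55],[-12.6,-32.47,0,0,0,0,0.55]]]}'
python3 - <<'E'
from h import *
print(status.sense()["tool_pos"])
d=eyes.snapshot("wrist");cv2.imwrite("pics/w4.png",d["img"][:,:,::-1])
for P in([658.1,70.9,45],):
    P=d["R"]@P+d["t"];print((d["mtx"]@P/P[2])[:2])
E
```

```text
time: 16.73
tool_pos: [657.5, 72.0, 159.8]
tcp_rot: [180.0, -0.1, -179.9]
ft_force: [-1.0, 1.3, 0.4]
finger_gap: 47.3
grip_force: 0.0
[657.48443336  72.00207189 159.81870521]
[316.89077292 239.40312303]
```

View pics/w4.png

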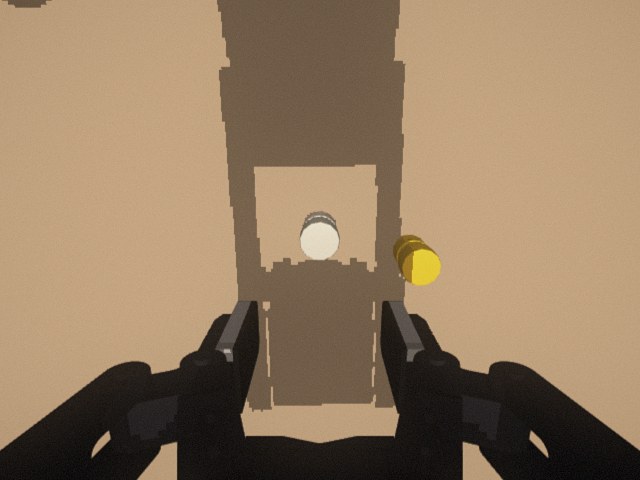

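The jar_1 cap is at (319.5,240), against a predicted (317,239), so it is centred between the fingers. The yellow look-alike at (421,265) is clear of them.

```bash
python3 -m handwheel '{"series": [[[0,0.1,3,0,0,0,0.55],[0,0.1,7,0,0,0,0.55],[0,0.1,10.5,0,0,0,0.55],[0,0.1,13,0,0,0,0.55],[0,0.1,14.2,0,0,0,0.55],[0,0.1,14.4,0,0,0,0.55],[0,0.1,14.4,0,0,0,0.3],[0,0.1,14.4,0,0,0,0.2],[0,0.1,14.4,0,0,0,0.2],[0,0.1,14.4,0,0,0,0.2],[0,0.1,14.4,0,0,0,0.2],[0,0.1,14.4,0,0,0,0.2]]]}' 30
```

```text
time: 18.27
tool_pos: [659.2, 72.0, 17.8]
tcp_rot: [180.0, 0.1, 180.0]
ft_force: [0.3, -0.2, 5.9]
finger_gap: 25.8
grip_force: 30.0
```

```bash
python3 -m handwheel '{"series": [[[0,0,-1,0,0,0,0.2],[0,0,-4,0,0,0,0.2],[1,0.1,-6,0,0,0,0.2],[4.5,0.3,-6,0,0,0,0.2],[8.5,0.4,-6,0,0,0,0.2],[12.5,0.6,-6,0,0,0,0.2],[16,0.8,-6,0,0,0,0.2],[17.7,0.91,-6,0,0,0,0.2],[18.04,0.91,-5,0,0,0,0.2],[18.04,0.91,-3,0,0,0,0.2],[18.04,0.91,-2,0,0,0,0.2],[18.04,0.91,-2,0,0,0,0.2]]]}'
python3 - <<'E'
from h import *
print(status.sense()["tool_pos"])
d=eyes.snapshot("side");c=d["img"][160:280,210:370,::-1]
cv2.imwrite("pics/s4.png",cv2.resize(c,None,fx=4,fy=4))
E
```

```text
time: 19.77
tool_pos: [477.1, 80.9, 35.2]
tcp_rot: [-180.0, -0.1, 180.0]
ft_force: [0.4, 0.6, -1.1]
finger_gap: 25.8
grip_force: 29.6
[477.09105094  80.85720568  35.18197442]
```

View pics/s4.png

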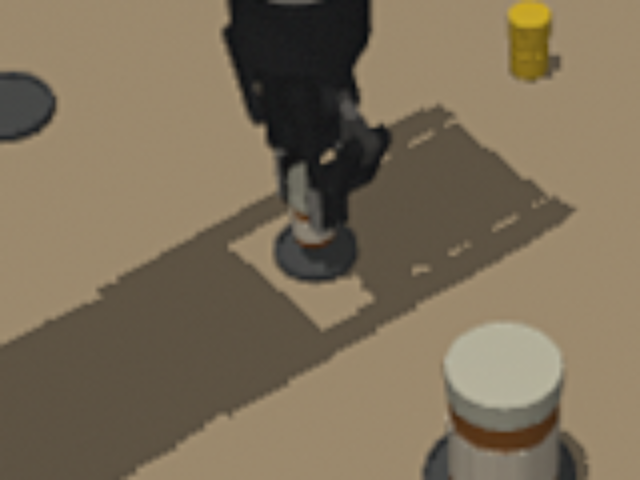

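Jar_1 hangs level over dish_1. Lower, release, retract.

```bash
python3 -m handwheel '{"series": [[[0,0,0.8,0,0,0,0.2],[0,0,1.4,0,0,0,0.2],[0,0,1.6,0,0,0,0.2],[0,0,1.7,0,0,0,0.2],[0,0,1.75,0,0,0,0.2],[0,0,1.75,0,0,0,0.2]]]}'
python3 -m handwheel '{"series": [[[0,0,0,0,0,0,0.45],[0,0,0,0,0,0,0.55],[0,0,0,0,0,0,0.55],[0,0,0,0,0,0,0.55],[0,0,-1.5,0,0,0,0.55],[0,0,-4.5,0,0,0,0.55],[0,0,-8.5,0,0,0,0.55],[0,0,-12,0,0,0,0.55],[0,0,-14,0,0,0,0.55],[0,0,-14,0,0,0,0.55]]]}'
python3 - <<'E'
from h import *
print(status.sense()["tool_pos"])
d=eyes.snapshot("wrist");cv2.imwrite("pics/w5.png",d["img"][:,:,::-1])
for P in([477.7,81,48],):
    P=d["R"]@P+d["t"];print((d["mtx"]@P/P[2])[:2])
E
```

```text
time: 20.58
tool_pos: [478.6, 81.1, 20.8]
tcp_rot: [-180.0, 0.1, -180.0]
ft_force: [-7.5, -1.3, 19.6]
finger_gap: 26.0
grip_force: 31.2
time: 21.82
tool_pos: [479.4, 81.2, 161.8]
tcp_rot: [180.0, 0.3, -180.0]
ft_force: [0.3, 0.1, -0.3]
finger_gap: 47.2
grip_force: 0.0
[479.36835364  81.18126964 161.76649163]
[318.30147771 235.47623981]
```

View pics/w5.png

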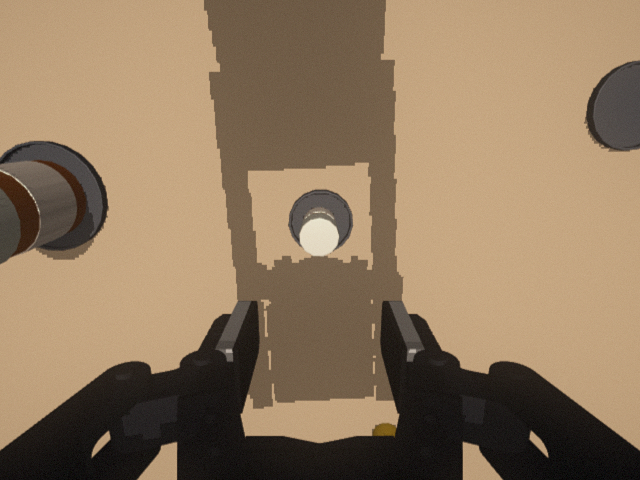

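Jar_1's cap is at (319,237), against a predicted (318,235): centred in dish_1. Now to jar_2, with a numeric cap check before descending.

```bash
python3 -m handwheel '{"series": [[[-0.1,-1.8,0,0,0,0,0.7],[-0.4,-6,0,0,0,0,0.75],[-0.7,-10.5,0,0,0,0,0.75],[-1,-15,0,0,0,0,0.75],[-1.3,-19.5,0,0,0,0,0.75],[-1.6,-24,0,0,0,0,0.75],[-1.9,-28.5,0,0,0,0,0.75],[-2.2,-33,0,0,0,0,0.75],[-2.5,-37.5,0,0,0,0,0.75],[-2.8,-42,0,0,0,0,0.75],[-2.95,-45,0,0,0,0,0.75],[-2.97,-45.89,0,0,0,0,0.75]]]}'
python3 -m handwheel '{"series": [[[0,0,0,0,0,0,0.75],[0,0,0,0,0,0,0.75],[0,0,0,0,0,0,0.75]]]}'
python3 - <<'E'
from h import *
s=status.sense();print(s["tool_pos"],s["joint_pos"])
d=eyes.snapshot("wrist");cv2.imwrite("pics/w6.png",d["img"][:,:,::-1])
P=d["R"]@[507.4,-377.9,60]+d["t"];p=(d["mtx"]@P/P[2])[:2];print(p)
hsv=cv2.cvtColor(d["img"],cv2.COLOR_RGB2HSV);print(d["img"][int(p[1]),int(p[0])],hsv[int(p[1]),int(p[0])])
m=((hsv[...,1]<50)&(hsv[...,2]>100)).astype(np.uint8)
n,l,st,c=cv2.connectedComponentsWithStats(m)
for k in range(1,n):
    if st[k,4]>300: print(st[k],c[k].round(1),hit(d,*c[k],60).round(1))
E
```

```text
time: 23.38
tool_pos: [505.6, -379.9, 156.9]
tcp_rot: [179.9, -0.1, 179.9]
ft_force: [-0.7, 0.1, -0.5]
finger_gap: 63.9
grip_force: 0.0
time: 23.75
tool_pos: [507.6, -376.9, 158.9]
tcp_rot: [180.0, 0.0, -179.9]
ft_force: [0.1, 0.0, -0.4]
finger_gap: 64.2
grip_force: 0.0
[ 507.58462715 -376.85578043  158.87725646] [-4.12414767e+01  1.47964491e+01  8.46169872e+01  7.14627863e-03
  8.05908618e+01 -1.31310826e+02]
[316.81591203 244.95513854]
[229 219 197] [ 21  36 229]
[ 391    0   53   70 1453] [407.4  30.7] [ 387.2 -329.1]
[445  24  36  43 308] [461.8  48.6] [ 395.9 -299. ]
[ 289  214   59   61 2396] [317.3 244.4] [ 507.1 -377.6]
[ 465  332   68   50 1485] [495.9 354.1] [ 584.3 -256.7]
```

The cap measures (507.1,-377.6), in agreement. Descend and grip.

```bash
python3 -m handwheel '{"series": [[[0,0,3,0,0,0,0.75],[0,0,6.5,0,0,0,0.75],[0,0,10,0,0,0,0.75],[0,0,12,0,0,0,0.75],[0,0,12.9,0,0,0,0.75],[0,0,13,0,0,0,0.75],[0,0,13,0,0,0,0.5],[0,0,13,0,0,0,0.3],[0,0,13,0,0,0,0.3],[0,0,13,0,0,0,0.3],[0,0,13,0,0,0,0.3],[0,0,13,0,0,0,0.3]]]}' 40
```

```text
time: 25.3
tool_pos: [508.4, -378.6, 30.5]
tcp_rot: [-179.9, 0.1, 180.0]
ft_force: [-0.7, 0.5, 6.0]
finger_gap: 36.8
grip_force: 39.9
```

```bash
python3 -m handwheel '{"series": [[[0,0,-1,0,0,0,0.3],[0,0,-4,0,0,0,0.3],[0,0,-8,0,0,0,0.3],[0,0,-12,0,0,0,0.3],[0.2,1.2,-14,0,0,0,0.3],[0.7,4.2,-14,0,0,0,0.3],[1.4,8.4,-14,0,0,0,0.3],[2.1,12.7,-14,0,0,0,0.3],[2.8,16.9,-14,0,0,0,0.3],[3.5,21.1,-14,0,0,0,0.3],[4.2,25.3,-14,0,0,0,0.3],[4.9,29.5,-14,0,0,0,0.3]]]}'
python3 -m handwheel '{"series": [[[0.7,4.2,0,0,0,0,0.3],[1.4,8.4,0,0,0,0,0.3],[2.1,12.7,0,0,0,0,0.3],[2.8,16.9,0,0,0,0,0.3],[3.5,21.1,0,0,0,0,0.3],[4.2,25.3,0,0,0,0,0.3],[4.9,29.5,0,0,0,0,0.3],[5.6,33.7,0,0,0,0,0.3],[6.1,36.8,0,0,0,0,0.3],[6.35,38.3,0,0,0,0,0.3],[6.35,38.3,0,0,0,0,0.3],[6.35,38.3,0,0,0,0,0.3]]]}'
python3 -m handwheel '{"series": [[[0,0,2,0,0,0,0.3],[0,0,5,0,0,0,0.3],[0,0,8.5,0,0,0,0.3],[0,0,11,0,0,0,0.3],[0,0,12,0,0,0,0.3],[0,0,12,0,0,0,0.3]]]}'
python3 - <<'E'
from h import *
for n in("scene","side"):
    d=eyes.snapshot(n)
    P=d["R"]@[394.9,300.1,20]+d["t"];p=(d["mtx"]@P/P[2])[:2].astype(int)
    c=d["img"][p[1]-50:p[1]+50,p[0]-33:p[0]+33,::-1]
    t=cv2.resize(c,None,fx=5,fy=5); x=np.hstack([x,t]) if n=="side" else t
cv2.imwrite("pics/s6.png",x)
E
```

```text
time: 26.8
tool_pos: [457.9, -81.6, 169.3]
tcp_rot: [-180.0, 0.0, 180.0]
ft_force: [0.4, 0.3, -1.3]
finger_gap: 36.2
grip_force: 40.3
time: 28.3
tool_pos: [395.1, 299.2, 168.8]
tcp_rot: [-180.0, 0.0, 180.0]
ft_force: [0.8, 0.4, -1.5]
finger_gap: 36.9
grip_force: 40.3
time: 29.05
tool_pos: [394.9, 299.4, 48.6]
tcp_rot: [-180.0, -0.0, 179.9]
ft_force: [0.5, 0.2, -0.2]
finger_gap: 36.9
grip_force: 40.3
```

View pics/s6.png

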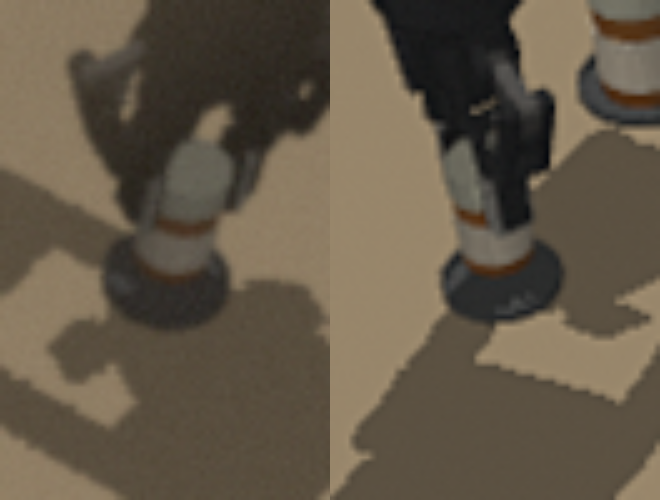

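Jar_2 hangs level and centred over dish_2 in both views. Lower, release, retract.

```bash
python3 -m handwheel '{"series": [[[0,0,0.8,0,0,0,0.3],[0,0,1.4,0,0,0,0.3],[0,0,1.6,0,0,0,0.3],[0,0,1.7,0,0,0,0.3],[0,0,1.75,0,0,0,0.3],[0,0,1.75,0,0,0,0.3]]]}'
python3 -m handwheel '{"series": [[[0,0,0,0,0,0,0.55],[0,0,0,0,0,0,0.7],[0,0,0,0,0,0,0.7],[0,0,0,0,0,0,0.7],[0,0,-1.5,0,0,0,0.7],[0,0,-4.5,0,0,0,0.7],[0,0,-8.5,0,0,0,0.7],[0,0,-12,0,0,0,0.7],[0,0,-14,0,0,0,0.7],[0,0,-14,0,0,0,0.7],[0,0,-14,0,0,0,0.7]]]}'
python3 - <<'E'
from h import *
def caps(d,name):
    hsv=cv2.cvtColor(d["img"],cv2.COLOR_RGB2HSV)
    for k,(x,y,h) in {"j1":(477.7,81,48),"j2":(394.9,300.1,63),"j3":(532.1,395.6,78),"j4":(459,-121.6,93)}.items():
        P=d["R"]@[x,y,h]+d["t"];p=(d["mtx"]@P/P[2])[:2]
        if not(0<p[0]<640 and 0<p[1]<480):continue
        u,v=p.astype(int); m=cv2.floodFill(d["img"].copy(),None,(u,v),0,(14,)*3,(14,)*3,8|cv2.FLOODFILL_FIXED_RANGE|cv2.FLOODFILL_MASK_ONLY|(255<<8))
        mm=m[2][1:-1,1:-1]; c=cv2.connectedComponentsWithStats((mm>0).astype(np.uint8))[3][1]
        print(name,k,p.round(1),c.round(1),int((mm>0).sum()),hit(d,*c,h).round(1)-[x,y])
for n in("scene","side","wrist"): caps(eyes.snapshot(n),n)
E
```

```text
time: 29.9
tool_pos: [395.7, 300.4, 33.4]
tcp_rot: [180.0, 0.1, -180.0]
ft_force: [-5.6, -5.2, 18.7]
finger_gap: 37.0
grip_force: 42.0
time: 31.28
tool_pos: [394.5, 299.9, 170.7]
tcp_rot: [-180.0, -0.0, 180.0]
ft_force: [-0.3, 0.3, 0.5]
finger_gap: 59.6
grip_force: 0.0
scene j1 [351.5 216.9] [351.1 216.9] 80 [-0.2 -0.8]
scene j2 [431.2 163.7] [431.4 165.7] 185 [ 5.9 -2.1]
scene j3 [500.9 193.8] [501.3 193.5] 270 [-0.7  1.3]
scene j4 [254.1 218.3] [253.5 218.9] 495 [ 1.1 -1.3]
side j1 [287.8 208.2] [288.  208.5] 65 [-0.4 -1.1]
side j2 [207.8 167.8] [207.6 170.4] 164 [-5.2 -8.6]
side j3 [236.5 123.8] [236.4 124. ] 152 [-0.4 -0.4]
side j4 [335.  250.4] [335.5 250.9] 475 [ 0.1 -1.5]
wrist j1 [ 22.1 345.3] [ 23.2 346.2] 799 [0.8 0.6]
wrist j2 [319.4 243.1] [321.  244.9] 2128 [1.2 1. ]
wrist j3 [455.3 436.6] [325.1 437.7] 37011 [  1.  -91.5]
```

All four jars are centred within about 2 mm. Jar_2 is partly hidden by the gripper in the scene and side views, but the wrist view confirms it. The gripper is clear, so I'm handing in.

```bash
python3 -c "
from bench import r
print(r.hand_in())"
```

```text
the job is handed in; nothing more can be done
None
```

I stood all four jars upright in their matching dishes, each within about 2 mm of centre by my last camera check, and handed the job in at about 31 s; the hand-in returned no verdict.

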